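Arm the eyelet press at its guarded switch

TASK

Arm the eyelet press at its switch box: with a finger, lift the hinged metal guard by its front lip and swing it right over backwards so it stays open, push the toggle beneath it all the way over to the far (hinge) side, then tip the guard forward so that it drops fully shut over the toggle. Leave the anvil, the jar and the hammer where they are, and finish with the hand clear.

Things in the scene. Friction and masses are not known exactly. Their poses are not given: they have to be found in the camera images.
- box: Grey steel switch box fixed to the bench, 120 (x) by 130 (y) by 70 mm high. Origin at the centre of its underside, on the bench; its x axis points from its front (the guard's lip side) to its back (hinge side), z up. On its top stand only the guard with two 15 mm high hinge lugs and the toggle, all on its centre line y = 0. Heights below are above the bench, x is box x.
- guard (a joint): Angle of the guard (rad): 0 shut, 1.75 open, leaning back on its stop. A plain aluminium hood, 48 mm wide in y, 0.08 to 0.17 kg. It turns easily (under 2 N at the lip). Let go below about 0.85 rad it drops shut by itself; let go above about 1.05 rad it drops open to its stop and stays. It never touches the toggle.
- hinge (a point): Middle of the guard's hinge axis, which runs along the box's y at x = +20 mm, height 78 mm (8 mm over the box's top face).
- lip (a point): Middle of the lower front edge of the guard's lip, where a finger lifts it from below; turns with the guard, 102 mm from the hinge axis. Shut: x = -69 mm, height 127 mm. Open: x = +84 mm, height about 157 mm, the highest part of the open guard. Half way (1 rad) it is at its highest, 180 mm.
- wall (a point): Middle of the outer face of the guard's front wall; turns with the guard. Shut: x = -50 mm, height 96 mm. The hood has this wall, two side cheeks (down to 7 mm over the box's top face) and a 4 mm top plate (underside at height 115 mm) that runs on beyond the wall as the lip: 48 mm wide, 24 mm long, turned up 30 degrees, free below.
- toggle (a joint): Angle of the toggle (rad): 0 off (leaning to the front, -x of the box), 0.8 on (leaning to the back, +x of the box, at its stop). Starts at 0 to 0.12 and stays where it is left. It turns about an axis along the box's y at x = -12 mm, height 76 mm. About 1.5 N at the tip moves it.
- toggle_tip (a point): Centre of the 12 mm steel ball at the end of the toggle's 7 mm rod, 32 mm from the pivot: height 105 mm at either end of its travel; x = -24 mm off, 0 mm on. Covered while the guard is shut.
- anvil: Bystander: loose dark steel setting anvil, a round block 48 mm across and 36 mm high. Origin at the centre of its underside.
- jar: Bystander: loose glass jar with a metal lid, 54 mm across and 70 mm high. Origin at the centre of its underside.
- hammer: Bystander: loose hammer lying on the bench, wooden handle, below 45 mm high.
Things that resemble listed ones, but are neither listed nor needed, are in the scene too. Of the things that look like the box, take the one that is farthest from the robot's base at the start.

How it is judged:
By the outcome, as a careful person would: the job done as asked, in the order asked, and still so for the second after the job is handed in, with the robot touching nothing.
It also fails if it takes over 51 s, if anything falls off the work surface, if the arm or the gripper's body presses on something with over 40 N, if the wrist force passes 120 N, or if a joint passes its speed limit or range.

ROBOT

A 6-joint arm with a two-finger parallel gripper is mounted at the origin on the work surface. World frame = base frame: x ahead of the robot, y to its left, z up, the work surface at z = 0. Lengths are in mm, angles in rad, forces in N, time in s.
With the tool pointing down it reaches from about 350 to 775 mm from the base axis. Payload 7.3 kg.
Tool frame: the origin (TCP) lies on the front face of the gripper's body, between the roots of the fingers; the fingertips stand 66 mm ahead of it and the grasp point (between the pads) lies 47 mm ahead of it (bot.tcp_to_grasp is the z of the grasp point in the tool frame, in mm); z points along the fingers, y is the direction in which the jaws open and shut (so a half turn about z gives the same grasp; the last joint's range is limited). The gripper opens to 92 mm and grips with 3 to 60 N. Pads are 19 mm wide; open, the fingers measure 130 mm over their backs; the gripper's body (75 mm by 190 mm) begins 47 mm behind the grasp point.
Start: joints at [1.085, 0.342, 1.524, -0, 1.275, -0.146], TCP at [174.965, 495.001, 292.241] pointing down, gripper open.
Joint ranges: [-2.53, 2.53], [-0.77, 2.02], [0.04, 2.7], [-1, 4.14], [0.28, 2.66], [-3.11, 3.11]. Speed limits (rad/s): [2.57, 2.57, 3.14, 3.14, 3.14, 3.14].

INTERFACE

Orientations are given as [roll, pitch, yaw] about the fixed x, y, z axes, in that order (R = Rz(yaw) Ry(pitch) Rx(roll)).
In Python, from plant import bot gives the robot as it stands.
- The arm moves only by the tool carry_out, never from a script. Its argument "deltas" is a list that holds one entry, the list of rows, each a list of 4 numbers: the shift along the tool's x, y, z in mm, then the turn about the tool's z in units of 5 degrees (1.0 is 5 degrees). A call has 1 to 20 rows; each row is the pose to reach, as a shift and turn from the pose commanded when the call began, along the tool's axes at that moment; what a row does not reach only later rows make up. A row lasts 1/10 s, in which the tool goes at most 50 mm and 8.59 degrees, less where a joint would pass 70% of its speed; a pose out of reach is approached as far as the arm can. A call with a gripper value outside its range is refused whole. "fingers" is the finger opening in mm, from 0 to 91.8, set as the call begins (left out, the last holds). The fingers move at their own pace and stop on an object; the grip force is fixed at half the most. Time passes only in rows, so rows that repeat a pose let the fingers close. It gives the time, the measured TCP pose, the force and the opening at its end, in the units of the state.
- bot.get_obs(): the state, without advancing time (a new reading comes with each control period).
- bot.capture(name): name is "scene" or "top" or "wrist"; returns (picture, depth): 384x512x3 uint8, blue, green, red; 384x512 float32, mm along the optical axis (not along the pixel's ray), 0 where there is no reading.
- bot.camera_model(name): a dict with "K" (3x3 intrinsics, pixels), "camera_from_world" (4x4, takes a point from world to camera coordinates). Camera axes: x right, y down, z forward; pixel columns grow to the right and rows downward; lengths in mm; the calibration is good to about 2 mm. A picture is of the moment at which its call begins: read the wrist's pose just before it. camera_model takes no time and is no camera call; for the wrist camera it gives the pose at the moment of the call.
- bot.close_job(): hands the job in, once; it reports no verdict.
The state is a dict: "time": time; "joint_positions": joint angles; "dq": joint speeds; "tau": joint torques, N m; "tool_pos": TCP position; "tcp_rot": TCP orientation; "contact_force": force on the tool from outside, world axes, zero at the start; "moment": the same for the moment, N m; "grip_width": finger opening in mm.
Only numpy, scipy, OpenCV 4.12 (cv2) and the standard library are available. Lean on these libraries where they do the work, as an engineer would, in place of code of your own. Each camera call takes 0.05 s, during which the arm holds its last target. There are 200 camera calls.

## Working session

There is one attempt and no reset: what is moved stays moved. The work goes in short steps, Python scripts to look and compute and a tool call to move; the robot and the scene stay as the last step left them, time stands still between calls to the robot, and variables do not carry over. Pictures are saved under pics/ and viewed, about 8 in all and at most 12, crops included, and the job is handed in when it is done.

Besides the shell and the picture viewer there is one more tool, called after "Request:" as name(argument=value, ...), one argument or row to a line, values as JSON. carry_out: Moves the arm, as the interface text tells. Its arguments: {"type":"object","properties":{"deltas":{"type":"array","items":{"type":"array","items":{"type":"array","items":{"type":"number"}}}},"fingers":{"type":"number"}},"required":["deltas"]}

```bash
mkdir -p pics; ls; python3 - <<'E'
from plant import bot
import cv2,numpy as np
o=bot.get_obs();print(o)
ims=[]
for n in("scene","top"):
    p,d=bot.capture(n);np.savez(f"pics/{n}0.npz",p=p,d=d,**bot.camera_model(n));cv2.imwrite(f"pics/{n}0.png",p)
    print(n,bot.camera_model(n),(d>0).mean())
    ims.append(p)
E
```

```text
pics
{'time': 0.0, 'joint_positions': array([ 1.08499552e+00,  3.42713535e-01,  1.52504334e+00, -6.93468141e-06,
        1.27538869e+00, -1.46000399e-01]), 'dq': array([-0.00056405,  0.00030452, -0.00017789,  0.00010256,  0.00189434,
       -0.00190285]), 'tau': array([ 5.08998983e-04, -4.31231582e+01, -2.44217920e+01,  7.17360084e-02,
        5.59050974e-02, -1.51957056e-04]), 'tool_pos': array([174.81341796, 494.70511137, 291.54046735]), 'tcp_rot': array([-3.14005530e+00, -2.19360681e-04,  2.80179410e+00]), 'contact_force': array([-0.07394004, -0.27806538,  0.85193619]), 'moment': array([ 0.02138481, -0.0108542 , -0.04649107]), 'grip_width': 91.79641930526016}
scene {'K': array([[417.19349138,   0.        , 260.63899106],
       [  0.        , 417.19349138, 196.64172655],
       [  0.        ,   0.        ,   1.        ]]), 'camera_from_world': array([[-2.63385796e-01,  9.64665494e-01,  6.95758229e-03,
        -4.36060432e+01],
       [ 7.02397422e-01,  1.96711638e-01, -6.84063150e-01,
        -2.51625884e+02],
       [-6.61260753e-01, -1.75285529e-01, -7.29389607e-01,
         1.55161590e+03],
       [ 0.00000000e+00,  0.00000000e+00,  0.00000000e+00,
         1.00000000e+00]])} 0.9960225423177084
top {'K': array([[362.56109966,   0.        , 252.97872904],
       [  0.        , 362.56109966, 190.15711526],
       [  0.        ,   0.        ,   1.        ]]), 'camera_from_world': array([[ 1.51748796e-02, -9.99840621e-01, -9.40509407e-03,
         1.31399323e+02],
       [-9.86007727e-01, -1.34019340e-02, -1.66160014e-01,
         4.13748116e+02],
       [ 1.66007485e-01,  1.17949536e-02, -9.86053951e-01,
         9.16368072e+02],
       [ 0.00000000e+00,  0.00000000e+00,  0.00000000e+00,
         1.00000000e+00]])} 0.9958292643229166
```

View pics/scene0.png

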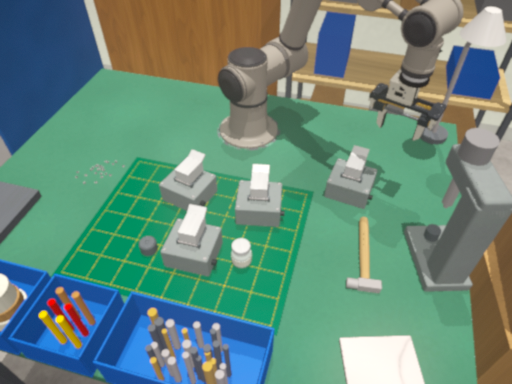

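View pics/top0.png

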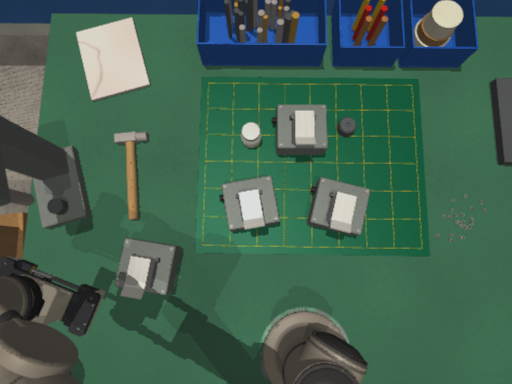

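The target box is at (302,130) in the top view and (193,245) in the scene view. The jar is at top (251,132) and the anvil at (347,126). Next I'll get the pose and the lip direction from depth.

```bash
cat > h.py <<'E'
import numpy as np,cv2
def cloud(d,K,T):
    v,u=np.mgrid[:d.shape[0],:d.shape[1]]
    c=np.stack([(u-K[0,2])*d/K[0,0],(v-K[1,2])*d/K[1,1],d],-1)
    return (c-T[:3,3])@T[:3,:3]
def rect(P,m):
    return cv2.minAreaRect(P[m][:,:2].astype(np.float32))
E
python3 - <<'E'
from h import *
for n in("top","scene"):
    z=np.load(f"pics/{n}0.npz");P=cloud(z['d'],z['K'],z['camera_from_world']);P[z['d']==0]=0
    Z=P[...,2];m=((Z>64)&(Z<76)).astype(np.uint8)
    k,L,S,C=cv2.connectedComponentsWithStats(m)
    for i in range(1,k):
        if S[i,4]>150:
            q=P[L==i];r=cv2.minAreaRect(q[:,:2].astype(np.float32));print(n,i,S[i],r,np.median(q[:,2]))
    # target
    t=np.hypot(P[...,0]-(560 if 0 else 0),0)
    u,v=(302,130) if n=="top" else (193,245)
    w=40
    m2=np.zeros_like(m,bool);m2[v-w:v+w,u-w:u+w]=1
    for lo,hi in((64,76),(110,123),(123,150)):
        q=P[m2&(Z>lo)&(Z<hi)];print(n,lo,len(q),q.mean(0).round(1),cv2.minAreaRect(q[:,:2].astype(np.float32)))
    for uv in (((305,125),(304,113),(304,140),(251,132),(347,126)) if n=="top" else ((193,215),(190,235),(241,253),(148,245))): print(uv,P[uv[1],uv[0]].round(1))
    big=cv2.resize(z['p'][v-w-10:v+w+10,u-w-20:u+w+20],None,fx=5,fy=5,interpolation=cv2.INTER_CUBIC);cv2.imwrite(f"pics/{n}c.png",big)
a=cv2.imread("pics/topc.png");b=cv2.imread("pics/scenec.png");cv2.imwrite("pics/both.png",cv2.resize(np.hstack([a,b]),(800,334)))
E
```

```text
top 18 [404   0  68  57 259] ((821.1502685546875, -316.19537353515625), (233.56280517578125, 118.72380828857422), 46.44960403442383) 69.79699015920357
top 33 [420  13  34  30 193] ((855.5721435546875, -348.59820556640625), (89.15100860595703, 62.450584411621094), 52.54615783691406) 69.85596282010461
top 60 [336  44  65  12 154] ((783.0800170898438, -164.7858428955078), (172.30801391601562, 29.007381439208984), 80.30046081542969) 70.42168196881556
top 61 [198  51 126   4 300] ((782.6397705078125, 122.69966888427734), (5.294277191162109, 338.4418029785156), 0.08953935652971268) 69.47083483285124
top 62 [ 277  105   50   45 1440] ((576.353515625, 12.97677230834961), (119.999755859375, 128.200439453125), 0.2510550916194916) 69.52178836854276
top 63 [241 123  19  18 262] ((561.2802734375, 147.61178588867188), (46.27290725708008, 45.73001480102539), 71.60472869873047) 69.52346351657295
top 65 [ 221  176   58   55 1669] ((374.98101806640625, 145.5977783203125), (120.29814910888672, 129.67269897460938), 10.910384178161621) 70.71889850169677
top 66 [ 309  177   61   58 1590] ((370.29641723632
[... 2302 characters left out ...]
) 70.42387218183387
scene 19 [102 301 116  62 338] ((818.0657958984375, 20.18988037109375), (119.79972839355469, 253.8118896484375), 36.46791458129883) 70.01701971180358
scene 64 1222 [596.4  18.6  68.9] ((582.1904907226562, 35.852447509765625), (122.14968872070312, 179.5205078125), 0.8535215258598328)
scene 110 492 [567.1  11.8 117.9] ((564.2259521484375, 10.633390426635742), (82.98086547851562, 49.45637512207031), 1.533976674079895)
scene 123 88 [521.5  10.6 126.4] ((523.0668334960938, 10.117486953735352), (16.606809616088867, 48.45441818237305), 4.625854969024658)
(193, 215) [540.7   5.9 117.8]
(190, 235) [602.8  21.9 114.1]
(241, 253) [590.  152.8  67.6]
(148, 245) [ 610.3 -108.    34.3]
```

View pics/both.png

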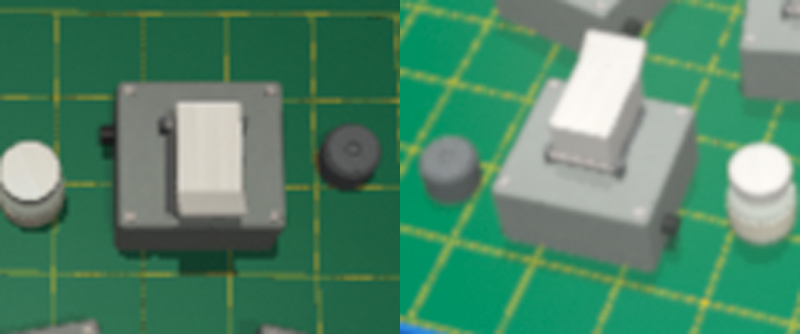

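The target box is at about (579, 12) with its yaw near +0.01 rad. The lip faces the robot and the hinge is on the far side. Box height is 69.5 and the hood top 118.5, which match the text. Next I'll move to a high staging pose in front of the lip with the fingers closed.

Request:
carry_out(
  deltas=[
    [[-444,-356,0,-4],[-444,-356,0,-4],[-444,-356,0,-4],[-444,-356,0,-4],[-444,-356,0,-4],[-444,-356,0,-4],[-444,-356,0,-4],[-444,-356,0,-4],[-444,-356,0,-4],[-444,-356,0,-4],[-444,-356,0,-4],[-444,-356,0,-4],[-444,-356,0,-4],[-444,-356,0,-4],[-444,-356,0,-4],[-444,-356,0,-4],[-444,-356,0,-4]],
  ],
  fingers=0,
)

```text
time: 1.8
tool_pos: [474.5, 12.3, 292.4]
tcp_rot: [3.141, 0.0, -3.131]
contact_force: [-0.6, 0.4, -0.5]
grip_width: 0.6
```

```bash
python3 - <<'E'
from plant import bot
from h import *
o=bot.get_obs();print(o['time'],o['tool_pos'],o['tcp_rot'],o['contact_force'],o['grip_width'],o['joint_positions'])
T=bot.camera_model("wrist");p,d=bot.capture("wrist");K=T['K'];T=T['camera_from_world']
print("cam at",-T[:3,:3].T@T[:3,3])
P=cloud(d,K,T);P[d==0]=0;Z=P[...,2]
ok=(abs(P[...,1]-12)<90)&(P[...,0]>480)&(P[...,0]<680)
for lo,hi in((64,76),(113,122),(123,135)):
    m=ok&(Z>lo)&(Z<hi);m=m&(m.sum()>0)
    if m.sum()>50:q=P[m];print(lo,m.sum(),np.percentile(q,[1,50,99],axis=0).round(1).tolist(),rect(P,m))
cv2.imwrite("pics/w1.png",p)
E
```

```text
1.8 [474.54828308  12.30846821 292.39580649] [ 3.14145962e+00  2.19383044e-04 -3.13070995e+00] [-0.58505193  0.37496629 -0.47218598] 0.562197954656619 [-1.35800912e-01  2.49737346e-01  1.65519582e+00  1.73267045e-04
  1.23646191e+00 -1.71753680e+00]
cam at [408.52260727  11.79570407 384.18700945]
```

View pics/w1.png

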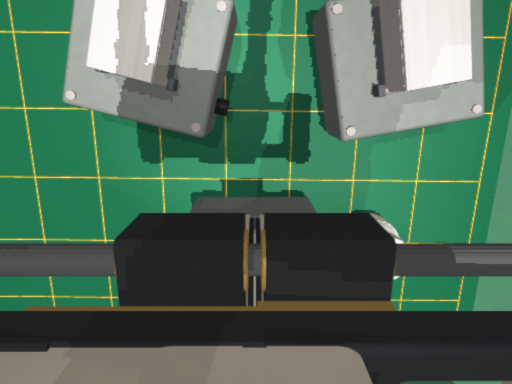

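The wrist camera sits on the base side and can't see the lip, so I'll use the two fixed cameras. Next I lower the closed fingertip in front of the lip.

Request:
carry_out(
  deltas=[
    [[0,0,40,0],[0,0,80,0],[0,0,117,0],[0,0,117,0],[-8,0,117,0],[-14,0,117,0],[-18,0,117,0],[-20,0,117,0],[-20,0,117,0],[-20,0,117,0]],
  ],
)

```text
time: 2.85
tool_pos: [494.9, 11.6, 175.5]
tcp_rot: [-3.142, 0.0, -3.132]
contact_force: [-0.6, 0.1, -0.1]
grip_width: 0.8
```

```bash
python3 - <<'E'
from plant import bot
from h import *
o=bot.get_obs();print(o['time'],o['tool_pos'],o['contact_force'])
p,d=bot.capture("scene")
cv2.imwrite("pics/s2.png",cv2.resize(p[130:290,110:290],None,fx=4,fy=3.7,interpolation=cv2.INTER_CUBIC))
E
```

```text
2.85 [494.91822453  11.56440491 175.53335345] [-0.59380234  0.06476078 -0.05257178]
```

View pics/s2.png

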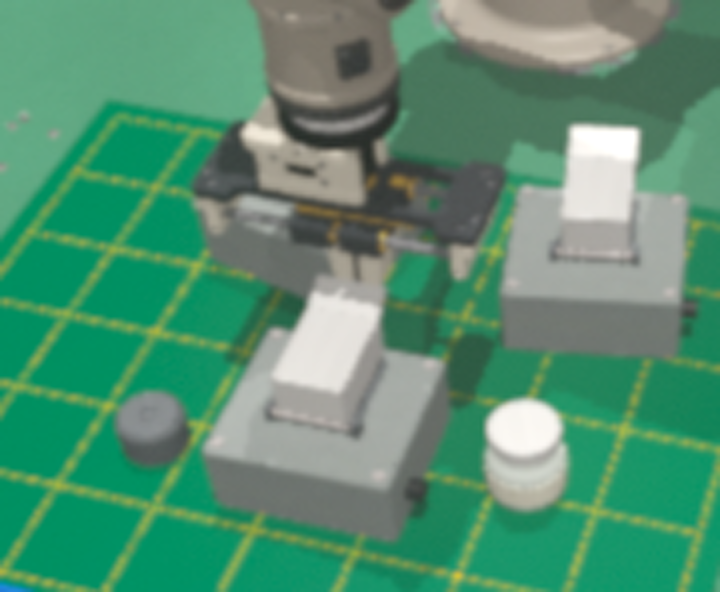

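The fingertip is centred just in front of the lip (lip at crop (345,290), fingers at (350,265)), with no contact yet. Next I push in and follow the lip's arc.

Request:
carry_out(
  deltas=[
    [[-5,0,0,0],[-10,0,0,0],[-14,0,-6,0],[-18,0,-12,0],[-23,0,-18,0],[-28,0,-24,0],[-34,0,-29,0],[-40,0,-34,0],[-46,0,-38,0],[-53,0,-42,0],[-53,0,-42,0]],
  ],
)

```text
time: 4.0
tool_pos: [549.2, 12.0, 217.7]
tcp_rot: [-3.141, 0.002, -3.132]
contact_force: [0.6, 0.4, 0.4]
grip_width: 0.4
```

```bash
python3 - <<'E'
from plant import bot
from h import *
o=bot.get_obs();print(o['time'],o['tool_pos'],o['contact_force'])
p,d=bot.capture("scene")
cv2.imwrite("pics/s3.png",cv2.resize(p[130:290,110:290],None,fx=4,fy=3.7,interpolation=cv2.INTER_CUBIC))
E
```

```text
4.0 [549.23532571  11.9822775  217.69129605] [0.64590017 0.38797701 0.38877309]
```

View pics/s3.png

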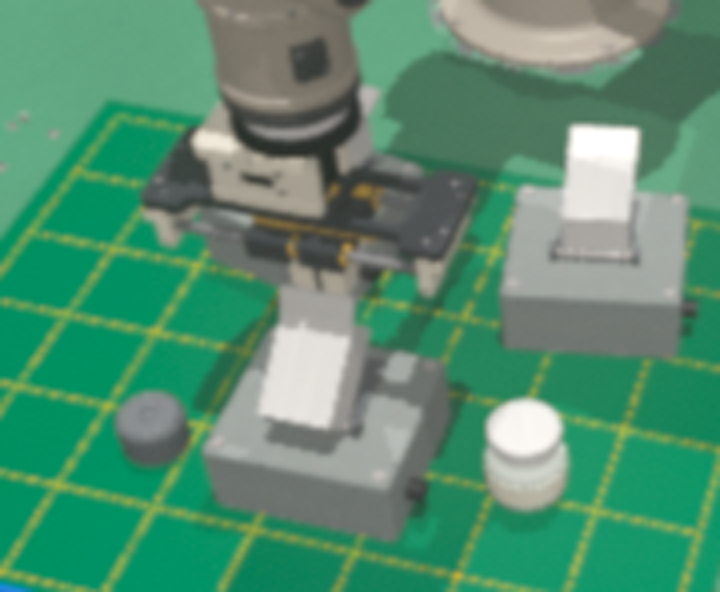

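The guard is lifting, about half way, with the lip resting on the finger. I'll continue over the top and then back off.

Request:
carry_out(
  deltas=[
    [[-7,0,-3,0],[-14,0,-5,0],[-22,0,-7,0],[-30,0,-9,0],[-38,0,-10,0],[-46,0,-10,0],[-54,0,-10,0],[-62,0,-9,0],[-69,0,-8,0],[-76,0,-8,0],[-76,0,-8,0],[-60,0,-30,0],[-40,0,-60,0],[0,0,-60,0],[40,0,-60,0],[40,0,-60,0],[40,0,-60,0]],
  ],
)

```text
time: 5.75
tool_pos: [507.7, 11.7, 278.0]
tcp_rot: [-3.141, 0.002, -3.133]
contact_force: [0.4, -0.6, -0.1]
grip_width: 0.6
```

```bash
python3 - <<'E'
from plant import bot
from h import *
o=bot.get_obs();print(o['time'],o['tool_pos'],o['contact_force'])
B=[]
for n in("top","scene"):
    p,d=bot.capture(n);c=bot.camera_model(n);np.savez(f"pics/{n}4.npz",p=p,d=d,**c)
    P=cloud(d,c['K'],c['camera_from_world']);Z=P[...,2]
    ok=(d>0)&(abs(P[...,1]-12)<32)&(P[...,0]>500)&(P[...,0]<700)
    for lo,hi in((90,115),(115,140),(140,165)):
        m=ok&(Z>lo)&(Z<hi)
        if m.sum()>5:print(n,lo,m.sum(),np.percentile(P[m],[2,50,98],axis=0).round(0).tolist())
    y,x=(130,302) if n=="top" else (225,193)
    B.append(cv2.resize(p[y-50:y+50,x-50:x+50],(400,400),interpolation=cv2.INTER_CUBIC))
cv2.imwrite("pics/b4.png",np.hstack(B))
E
```

```text
5.75 [507.71291513  11.66300062 277.9823203 ] [ 0.44388118 -0.61317585 -0.11009693]
scene 90 143 [[558.0, -9.0, 91.0], [645.0, 22.0, 103.0], [650.0, 36.0, 114.0]]
scene 115 136 [[613.0, -10.0, 116.0], [647.0, 27.0, 129.0], [653.0, 36.0, 140.0]]
scene 140 294 [[613.0, -12.0, 140.0], [634.0, 12.0, 144.0], [669.0, 36.0, 157.0]]
```

View pics/b4.png

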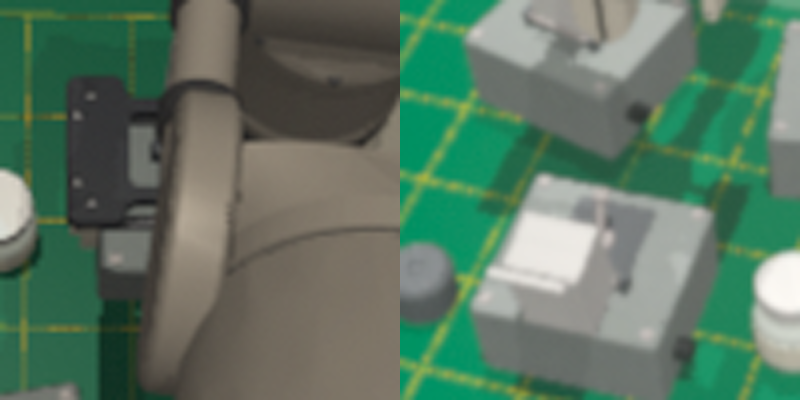

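The guard is fully open on its stop, with the lip at z≈157. The toggle can be seen at crop (603,200–240). I'll lower in front of it and push it toward the hinge.

Request:
carry_out(
  deltas=[
    [[0,0,45,0],[0,0,90,0],[0,0,115,0],[0,0,115,0],[-10,0,115,0],[-20,0,115,0],[-27,0,115,0],[-34,0,115,0],[-40,0,115,0],[-45,0,115,0],[-50,0,115,0],[-53,0,115,0],[-55,0,115,0],[-55,0,115,0],[-55,0,115,0]],
  ],
)

```text
time: 7.35
tool_pos: [562.9, 12.2, 162.1]
tcp_rot: [3.141, 0.0, -3.132]
contact_force: [-0.7, -0.6, -0.0]
grip_width: 0.6
```

Request:
carry_out(
  deltas=[
    [[-1,0,0,0],[-2,0,0,0],[-2,0,0,0]],
  ],
)

```text
time: 7.65
tool_pos: [564.4, 12.3, 161.9]
tcp_rot: [3.141, -0.002, -3.132]
contact_force: [-4.1, -0.5, 0.3]
grip_width: 0.7
```

Request:
carry_out(
  deltas=[
    [[-1,0,0,0],[-2,0,0,0],[-2,0,0,0]],
  ],
)

```text
time: 7.95
tool_pos: [565.1, 12.2, 161.7]
tcp_rot: [3.141, -0.005, -3.132]
contact_force: [-9.0, -1.3, 3.4]
grip_width: 0.2
```

The force is climbing sharply, so the toggle is at its stop. I'll back off, rise and check.

Request:
carry_out(
  deltas=[
    [[10,0,0,0],[25,0,-20,0],[40,0,-60,0],[50,0,-100,0],[80,0,-120,0],[110,0,-120,0],[110,0,-120,0],[110,0,-120,0]],
  ],
)

```text
time: 8.75
tool_pos: [457.3, 11.2, 282.9]
tcp_rot: [-3.141, 0.003, -3.132]
contact_force: [0.9, 0.2, -0.1]
grip_width: 0.1
```

```bash
python3 - <<'E'
from plant import bot
from h import *
o=bot.get_obs();print(o['time'],o['tool_pos'],o['contact_force'])
p,d=bot.capture("scene");c=bot.camera_model("scene");a=np.load("pics/scene4.npz")['p']
f=lambda p:cv2.resize(p[200:260,165:225],(400,400),interpolation=cv2.INTER_CUBIC)
cv2.imwrite("pics/b5.png",np.hstack([f(a),f(p)]))
# toggle on/off predicted ball pixels for box origin (581,12)
for x in(-24,0):
    q=c['camera_from_world']@[581+x,12,105,1];uv=(c['K']@q[:3])[:2]/q[2];print(x,uv.round(1),((uv-[165,200])*6.67).round())
E
```

```text
8.75 [457.26025057  11.23106641 282.94235494] [ 0.91548046  0.2119897  -0.05976378]
-24 [193.4 223.1] [189. 154.]
0 [190. 230.] [167. 200.]
```

View pics/b5.png

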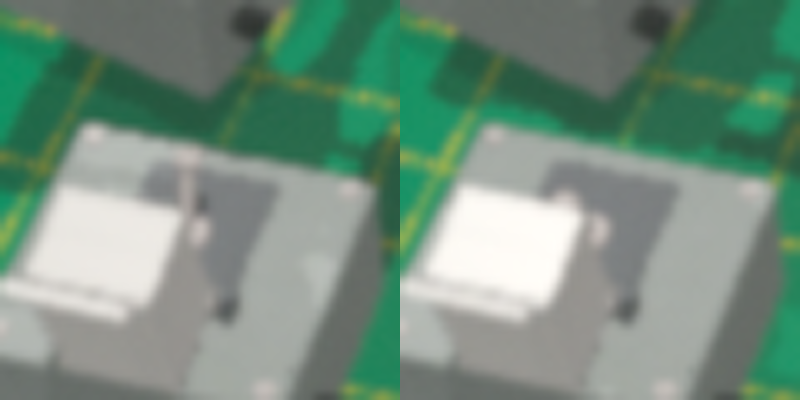

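The toggle ball went from crop (190,154) to (565,198), against a predicted (567,200) for fully on. Next I go over and behind the open guard.

Request:
carry_out(
  deltas=[
    [[-40,0,-10,0],[-85,0,-10,0],[-130,0,-10,0],[-175,0,-10,0],[-215,0,-10,0],[-240,0,-10,0],[-240,0,-10,0],[-240,0,35,0],[-240,0,77,0],[-240,0,77,0],[-240,0,77,0]],
  ],
)

```text
time: 9.9
tool_pos: [696.9, 13.5, 205.4]
tcp_rot: [3.141, -0.001, -3.132]
contact_force: [0.5, -0.3, 1.0]
grip_width: 0.6
```

Request:
carry_out(
  deltas=[
    [[10,0,0,0],[20,0,-2,0],[30,0,-9,0],[40,0,-15,0],[52,0,-20,0],[64,0,-24,0],[76,0,-26,0],[88,0,-27,0],[97,0,-27,0],[106,0,-27,0],[115,0,-27,0],[124,0,-27,0],[124,0,-60,0],[124,0,-80,0],[160,0,-80,0],[200,0,-80,0],[240,0,-80,0],[270,0,-80,0],[270,0,-80,0],[270,0,-80,0]],
  ],
)

```text
time: 11.9
tool_pos: [427.0, 10.9, 285.7]
tcp_rot: [-3.141, 0.002, -3.133]
contact_force: [-0.1, -0.5, 0.9]
grip_width: 0.3
```

```bash
python3 - <<'E'
from plant import bot
from h import *
o=bot.get_obs();print(o['time'],o['tool_pos'],o['contact_force'])
p,d=bot.capture("scene");c=bot.camera_model("scene")
P=cloud(d,c['K'],c['camera_from_world']);z=np.load("pics/scene0.npz");P0=cloud(z['d'],z['K'],z['camera_from_world'])
for n,X in(("now",P),("start",P0)):
    ok=(abs(X[...,1]-12)<32)&(X[...,0]>500)&(X[...,0]<700)
    for lo,hi in((90,113),(113,122),(122,200)):
        m=ok&(X[...,2]>lo)&(X[...,2]<hi)
        print(n,lo,m.sum(),np.percentile(X[m],[2,50,98],axis=0).round(0).tolist() if m.sum()>3 else '')
cv2.imwrite("pics/s6.png",cv2.resize(p[130:290,110:290],None,fx=4,fy=3.7,interpolation=cv2.INTER_CUBIC))
E
```

```text
11.9 [427.0041592   10.87318628 285.747976  ] [-0.13435282 -0.50960015  0.8545588 ]
now 90 155 [[538.0, -11.0, 91.0], [603.0, 28.0, 101.0], [606.0, 35.0, 113.0]]
now 113 460 [[527.0, -12.0, 114.0], [568.0, 12.0, 118.0], [604.0, 35.0, 121.0]]
now 122 107 [[515.0, -13.0, 122.0], [522.0, 10.0, 125.0], [554.0, 33.0, 131.0]]
start 90 160 [[535.0, -12.0, 90.0], [603.0, 29.0, 101.0], [606.0, 35.0, 112.0]]
start 113 456 [[529.0, -13.0, 114.0], [569.0, 11.0, 118.0], [604.0, 34.0, 121.0]]
start 122 107 [[515.0, -13.0, 122.0], [522.0, 11.0, 126.0], [532.0, 34.0, 131.0]]
```

View pics/s6.png

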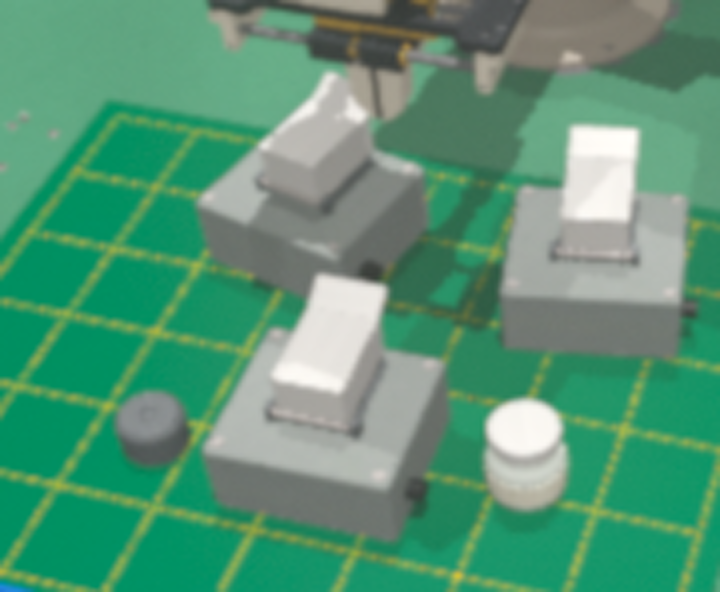

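The guard is shut again and its points match the starting ones. The anvil and jar haven't moved, and the hand is clear. I'll hand in.

```bash
python3 -c "
from plant import bot
print(bot.get_obs()['contact_force']);print(bot.close_job())"
```

```text
[ 0.18642608  0.41754433 -0.21045096]
the job is handed in; nothing more can be done
None
```

The eyelet press is armed and the job is handed in. The arm took about 12 s of the 51 s allowed. With the closed fingers I lifted the far box's guard by its lip and swung it back onto its stop. I then pushed the toggle to the hinge side and tipped the guard forward so it dropped shut.

**Last checks**
- **Guard:** open, its lip stood at about 157 mm, as the task says. Shut, its depth points match the starting ones to within about 1–3 mm. A few stray high points were the exception, most likely noise.
- **Toggle:** the push force rose to about 9 N at the stop. The camera then showed the ball where the fully-on position predicts. This was seen before the guard was shut; the toggle is now covered.
- **Anvil and jar:** neither has moved in the pictures.
- **Hammer:** I did not check it again at the end, but the arm worked well away from it and above its height.
- **Hand:** clear of everything, with contact force at noise level.

**Disagreement:** the top and scene cameras differed by about 6 mm on the box's x position. I allowed for this in the path along the lip, and it caused no trouble.

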